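Lock a T-foot anchor in a mixer bed and run it up against the vessel

ROBOT

A 6-joint arm with a two-finger parallel gripper is mounted at the origin on the work surface. World frame = base frame: x ahead of the robot, y to its left, z up, the work surface at z = 0. Lengths are in m, angles in rad, forces in N, time in s.
With the tool pointing down it reaches from about 0.25 to 0.775 m from the base axis. Payload 4 kg.
Tool frame: the origin (TCP) lies between the finger pads; the fingertips stand 14 mm ahead of it and the grasp point (between the pads) lies 5 mm behind it (tip_reach is the distance from the TCP to the fingertips, in m); z points along the fingers, y is the line along which they close (so a half turn about z gives the same grasp; the last joint's range is limited). The gripper opens to 94 mm and grips with 3 to 60 N. Pads are 16 mm wide; open, the fingers measure 119 mm over their backs; the gripper's body (75 mm by 177 mm) begins 78 mm behind the grasp point.
Start: joints at [-1.264, 0.087, 1.371, -0, 1.684, -0.103], TCP at [0.219, -0.504, 0.22] pointing down, gripper open.
Joint ranges: [-3.1, 3.1], [-0.76, 2.03], [0.27, 2.55], [-1.08, 4.22], [0.17, 2.65], [-2.57, 2.57]. Speed limits (rad/s): [2.79, 2.79, 3.14, 3.14, 3.14, 3.14].

INTERFACE

Orientations are given as [roll, pitch, yaw] about the fixed x, y, z axes, in that order (R = Rz(yaw) Ry(pitch) Rx(roll)).
In Python, from bench import * gives the robot as it stands. The module is installed in compiled form; this text tells all that it offers.
- The arm moves only by the tool servo_tool, never from a script. Its argument "targets" is a list of rows, each a list of 4 numbers: the shift along the tool's x, y, z in cm, then the turn about the tool's z in degrees. A call has 1 to 8 rows; each row is the pose to reach, as a shift and turn from the pose commanded when the call began, along the tool's axes at that moment; what a row does not reach only later rows make up. A row lasts 1/8 s, in which the tool goes at most 62.5 mm and 10.7 degrees, less where a joint would pass 70% of its speed; a pose out of reach is approached as far as the arm can. A call with a gripper value outside its range is refused whole. "claw" is the closure in counts, from 0 (fully open) to 255 (shut), set as the call begins (left out, the last holds). The fingers move at their own pace and stop on an object; the grip force is fixed at half the most. Time passes only in rows, so rows that repeat a pose let the fingers close. It gives the time, the measured TCP pose, the force, the opening and the grip force at its end, in the units of the state.
- get_obs(): the state, without advancing time (a new reading comes with each control period).
- snapshot(name): name is "scene" or "top"; returns the picture (400x640x3 uint8, blue, green, red); there is no depth.
- camera_model(name): a dict with "camera_matrix" (3x3 intrinsics, pixels), "camera_from_world" (4x4, takes a point from world to camera coordinates). Camera axes: x right, y up, looking along -z (the intrinsics and any distortion apply to the point x, -y, -z); pixel columns grow to the right and rows downward; lengths in m; the calibration is good to about 2 mm. A picture is of the moment at which its call begins. camera_model takes no time and is no camera call.
- close_job(): hands the job in; it is judged then, once.
The state is a dict: "time": time; "joint_positions": joint angles; "qvel": joint speeds; "joint_torque": joint torques, N m; "tool_pos": TCP position; "ee_rot": TCP orientation; "wrist_force": force on the tool from outside, world axes, zero at the start; "wrist_torque": the same for the moment, N m; "width": finger opening in m; "finger_force": force on a finger pad.
Only numpy, scipy, OpenCV 4.12 (cv2) and the standard library are available. Lean on these libraries where they do the work, as an engineer would, in place of code of your own. Each camera call takes 0.05 s, during which the arm holds its last target. There are 200 camera calls.

TASK

Secure the mixing vessel on its slotted bed: drop the orange-winged anchor's T-shaped foot into the slot on the free side of the vessel, and turn it a quarter turn clockwise (seen from above) until it is home under the slot's lips. Then slide the locked anchor gently along the slot until its wing touches the vessel, and let go, leaving it there. Do not force the anchor, do not shift the vessel, and leave the other things on the bench alone.

Things in the scene. Friction and masses are not known exactly. Their poses are not given: they have to be found in the camera images.
- anchor_wing (a point): centre of the loose anchor's orange wing, where it is gripped, on the anchor's vertical axis (z up). The anchor (0.16 kg, 58 mm tall) stands on its T-foot, underside 40 mm below this point. The wing is 80 mm long (x), 12 mm thick (y), 36 mm high. It is square to the foot: it lies across the slot when the foot drops in, along the slot when locked.
- anchor_foot (a point): centre of the underside of the anchor's steel T-foot, same axes. Foot 32 mm long (y), 20 mm wide (x), 8 mm high; two opposite corners are cut back, so in the slot it turns only clockwise from above. Above it a round neck of 18 mm diameter up to 18 mm, a round collar of 32 mm diameter from 18 to 22 mm, then the wing from 22 to 58 mm.
- base_top (a point): centre of the upper face of the dark base plate (340 x 170 x 8 mm), fixed to the bench; x along the slot towards the vessel's end, z up. On it stands the aluminium bed: 316 mm long with blue end caps, 130 mm wide, 23 mm high. Cross-adjusting screws set the bed up to 12 mm to either side (y) of this point; that offset is not measured: see or feel it. The bed stays put during the job.
- bed_level (a point): point 23 mm above base_top, in the plane of the bed's top face, same axes. The T-slot runs along x from -150 to 150 mm in the middle of the bed, its centre line parallel to x and up to 12 mm beside this point (y). Slot mouth 22 mm wide, 1 mm clearance each side of the foot, edges broken 0.7 mm; lips 7 mm thick; cavity below 32.8 mm wide, 12 mm high.
- bed_locked (a point): point 22 mm above bed_level, same axes: the height of anchor_wing when the anchor is fully in, its collar resting on the bed's top, foot 1 mm above the slot's floor and 3 mm below the lips. From slot-parallel the foot then turns clockwise about 92 degrees to a hard stop against the cavity walls; the other way it stops at about 28 degrees. Left pressed on the stop it wedges; eased back 2 degrees and lifted 1 mm it slides freely.
- vessel_foot (a point): centre of the underside of the lidded stainless mixing vessel (about 1.8 kg), loose, standing on the bed over the slot near its +x end: round upright wall of 100 mm diameter up to 76 mm, lid rim of 104 mm above, 90 mm tall overall. The locked anchor's wing end meets the wall when the two axes are about 90 mm apart. Friction holds the vessel against only a light push (some 7 to 16 N).
- stopper: black rubber stopper, 46 mm diameter, 38 mm high, origin under its centre; a bystander
- plain_stud: black round-footed knob without a T-foot, 40 mm diameter, 46 mm high, origin under its centre; a bystander
- jar: small amber jar, 54 mm diameter, 70 mm high, origin under its centre; a bystander
- cup: small steel cup, 68 mm diameter, 60 mm high, origin under its centre; a bystander
- wrench: wrench lying flat, 160 mm long; a bystander
- washer: steel washer lying flat, 44 mm diameter, 8 mm thick; a bystander
- reagent: white reagent bottle with a blue cap, 60 mm diameter, 130 mm high, origin under its centre; a bystander
Mind the look-alikes: they are no part of the job. There is more than one size of the part that bears anchor_wing; the job needs the largest.

How it is judged:
On the way, in this order (a step that is already met when the one before it is completed fails the run):
1. the anchor's foot is down in the slot, its wing still across the slot (z of anchor_wing in the frame of base_top below 0.0475 m and angle between anchor_wing's own z axis and vertical below 0.1 rad and angle between the x axis of anchor_wing and the x axis of base_top, either way round above 1.3 rad and y of anchor_wing in the frame of base_top between -0.016 and 0.016 m and x of anchor_wing in the frame of base_top between -0.15 and 0.15 m), for 0.1 s.
2. the anchor is turned a quarter turn (within 11 degrees), its foot under the slot's lips, not yet at the vessel (z of anchor_wing in the frame of base_top below 0.0485 m and angle between the x axis of anchor_wing and the x axis of base_top, either way round below 0.2 rad), for 0.1 s.
3. the locked anchor's wing touches the vessel (all of step 2 and contact force between anchor and vessel above 0.3 N), for 0.05 s.
At the end, for the whole second after the job is handed in: The anchor stands upright in the slot, collar down on the bed (within about 2 mm), wing along the slot within 11 degrees, its wing end within 3 mm of the vessel's wall; the vessel stands within 5 mm of where it was; both at rest and released (z of anchor_wing in the frame of base_top between 0.042 and 0.0475 m and angle between anchor_wing's own z axis and vertical below 0.08 rad and angle between the x axis of anchor_wing and the x axis of base_top, either way round below 0.2 rad and y of anchor_wing in the frame of base_top between -0.016 and 0.016 m and horizontal distance between anchor_wing and vessel_foot below 0.0935 m and angle between vessel_foot's own z axis and vertical below 0.05 rad and distance of vessel_foot from where it was at the start of the episode below 0.005 m and linear speed of each of anchor, vessel below 0.01 m/s); the robot touches nothing.
It fails at once if the anchor is forced against the bed (over 45 N) (contact force between anchor and base above 45 N).
It fails at once if the anchor presses the vessel with more than 15 N (contact force between anchor and vessel above 15 N).
It fails at once if the vessel is shifted more than 5 mm (distance of vessel_foot from where it was at the start of the episode above 0.005 m).
It fails at once if a bystander is moved more than 20 mm (distance of any of stopper, plain_stud, jar, cup, wrench, washer, reagent from where it was at the start of the episode above 0.02 m).
It also fails if it takes over 72 s, if anything falls off the work surface, if the arm or the gripper's body presses on something with over 40 N, if the wrist force passes 120 N, or if a joint passes its speed limit or range.

## Working session

There is one attempt and no reset: what is moved stays moved. The work goes in short steps, Python scripts to look and compute and a tool call to move; the robot and the scene stay as the last step left them, time stands still between calls to the robot, and variables do not carry over. Pictures are saved under pics/ and viewed, at most 10 in all, crops included, and the job is handed in when it is done.

Besides the shell and the picture viewer there is one more tool, called by a JSON object that holds its "op" and its "data", one argument or row to a line. servo_tool: Moves the arm, as the interface text tells. Its arguments: {"type":"object","properties":{"targets":{"type":"array"},"claw":{"type":"number"}},"required":["targets"]}

```bash
mkdir -p pics
python3 - <<'E'
from bench import *
import cv2,json
for n in("scene","top"):
    cv2.imwrite(f"pics/{n}0.png",snapshot(n)); c=camera_model(n); print(n,c)
print(get_obs())
E
```

```text
scene {'camera_matrix': array([[400.65893016,   0.        , 318.46065598],
       [  0.        , 400.65893016, 200.48935287],
       [  0.        ,   0.        ,   1.        ]]), 'camera_from_world': array([[-0.78039324,  0.62503172,  0.0179375 ,  0.42956283],
       [-0.45800726, -0.59091143,  0.66411824,  0.2216882 ],
       [ 0.42569443,  0.51005788,  0.74741234, -1.34455205],
       [ 0.        ,  0.        ,  0.        ,  1.        ]])}
top {'camera_matrix': array([[365.8990461 ,   0.        , 321.99974865],
       [  0.        , 365.8990461 , 195.98264966],
       [  0.        ,   0.        ,   1.        ]]), 'camera_from_world': array([[ 0.02554936, -0.99967247,  0.00147883, -0.0099691 ],
       [ 0.99435695,  0.02556581,  0.10295941, -0.57061248],
       [-0.1029635 , -0.00116007,  0.99468446, -1.06627461],
       [ 0.        ,  0.        ,  0.        ,  1.        ]])}
{'time': 0.1, 'joint_positions': array([-1.26406693e+00,  8.78482042e-02,  1.37206851e+00, -1.50563902e-05,
        1.68357880e+00, -1.03074428e-01]), 'qvel': array([ 7.37385860e-04, -2.95654948e-03, -5.12269602e-03, -1.54353911e-03,
       -4.26720150e-05,  1.44304352e-03]), 'joint_torque': array([ 2.62678062e-03, -3.41253912e+01, -3.03302479e+01,  7.19923689e-02,
        3.03870672e-02, -1.07038854e-04]), 'tool_pos': array([ 0.219003  , -0.50402455,  0.21845672]), 'ee_rot': array([-3.13969836e+00, -1.80904190e-04,  4.09801972e-01]), 'wrist_force': array([-0.62278254,  0.21039396, -0.36800828]), 'wrist_torque': array([-0.00873888,  0.03722842, -0.0288848 ]), 'finger_force': 0.0, 'width': 0.09401816623476757}
```

View pics/top0.png

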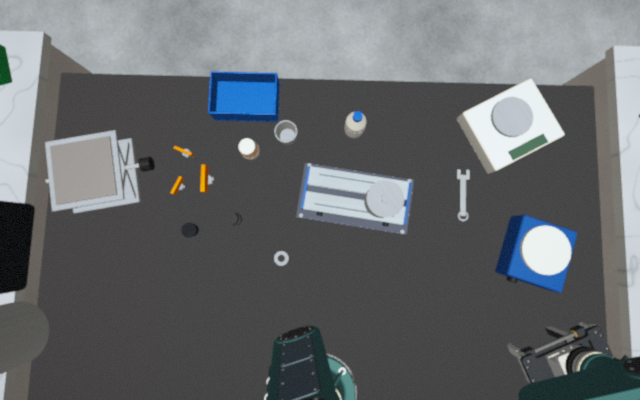

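View pics/scene0.png

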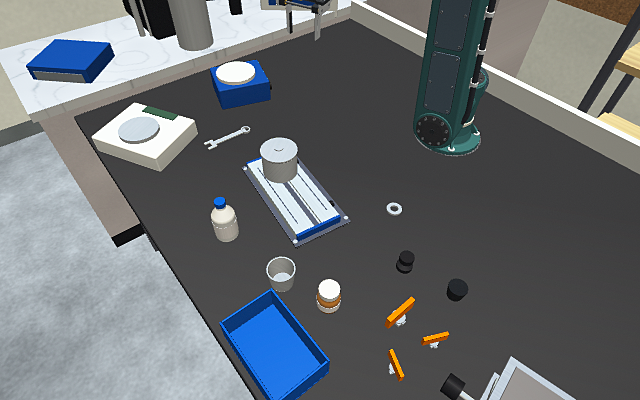

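The pictures show three orange-winged anchors, in the top view at about (203,178), (177,185) and (182,151). The first has by far the longest wing, so it should be the 80 mm one. The bed is at top (357,198) with the vessel at its right end (385,198). The free side is on the left. I'll confirm the anchor in an enlarged crop.

Run:
```python
import cv2,numpy as np
t=cv2.imread("pics/top0.png");s=cv2.imread("pics/scene0.png")
r=lambda im,x,y,w,h,k:cv2.resize(im[y:y+h,x:x+w],None,fx=k,fy=k,interpolation=cv2.INTER_CUBIC)
a=r(t,160,140,70,60,5); b=r(s,370,280,90,60,5)
c=r(t,290,155,130,85,6)
m=np.zeros((300,800,3),np.uint8); m[:,:350]=a; m[:,350:]=b
cv2.imwrite("pics/crop1.png",m); cv2.imwrite("pics/crop2.png",c)
```

```text
(no output)
```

View pics/crop1.png

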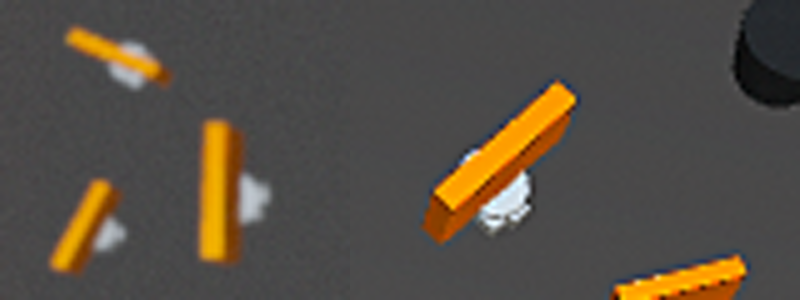

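View pics/crop2.png

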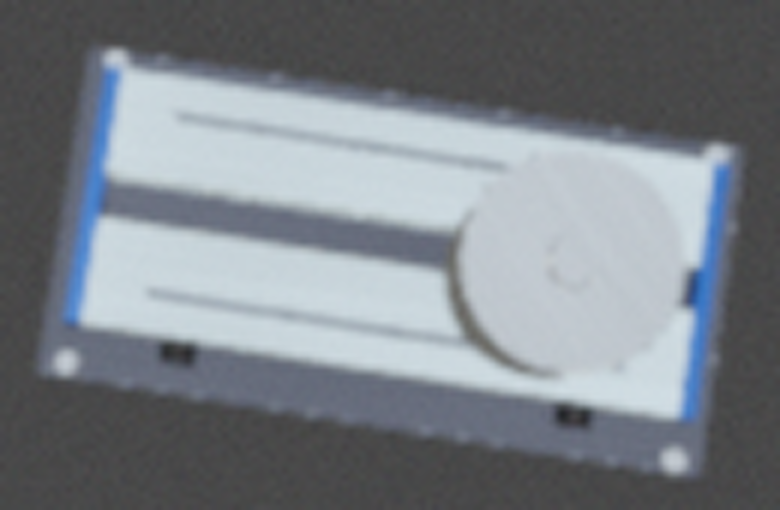

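The crop confirms it: the anchor at top (203,178) has the longest wing, about 28 px (≈78 mm), while the others are about 20 px. The slot runs from crop2 (105,198) to (450,250), and the lid is centred at crop2 (572,262).

```bash
cat > h.py <<'E'
import cv2,numpy as np
from bench import *
def ray(n,uv,z):
    c=camera_model(n);K=c["camera_matrix"];T=c["camera_from_world"];R=T[:3,:3];o=-R.T@T[:3,3]
    uv=np.atleast_2d(uv).astype(float);d=np.c_[uv,np.ones(len(uv))]@np.linalg.inv(K).T*[1,-1,-1]@R
    return o+d*((z-o[2])/d[:,2])[:,None]
def proj(n,P):
    c=camera_model(n);p=np.atleast_2d(P)@c["camera_from_world"][:3,:3].T+c["camera_from_world"][:3,3]
    q=(p*[1,-1,-1])@c["camera_matrix"].T;return q[:,:2]/q[:,2:]
E
python3 - <<'E'
from h import *
np.set_printoptions(precision=4,suppress=True)
im={n:cv2.imread(f"pics/{n}0.png") for n in("top","scene")}
k=8
def up(n,x,y,w,h): return cv2.resize(im[n][y:y+h,x:x+w],None,fx=k,fy=k,interpolation=cv2.INTER_CUBIC)
def topx(p,x,y): return (np.asarray(p,float)+.5)/k-.5+[x,y]
# wing top
for n,(x,y,w,h),i in(("top",(192,158,28,40),0),("scene",(382,293,37,40),0)):
    c=up(n,x,y,w,h).astype(int)
    for th in(170,190,210):
        m=((c[...,2]>th)&(c[...,2]-c[...,0]>100)).astype(np.uint8)
        cs,_=cv2.findContours(m,0,1);q=max(cs,key=cv2.contourArea)[:,0]
        P=ray(n,topx(q,x,y),.058)[:,:2]
        (cx,cy),s,a=cv2.minAreaRect((P*1e4).astype(np.float32))
        b=cv2.boxPoints(((cx,cy),s,a));e=max((b[1]-b[0],b[2]-b[1]),key=np.linalg.norm)
        print(n,th,"wing",cx/1e4,cy/1e4,np.array(s)/10,"dir",np.degrees(np.arctan2(e[1],e[0]))%180)
# slot edges, top
g=cv2.cvtColor(im["top"],6).astype(float)
E=[[],[]]
for u in range(312,362):
    v0=187+(u-309)*.155
    v=np.arange(v0-9,v0+9,.1);pr=cv2.remap(g.astype(np.float32),np.full((1,len(v)),u,np.float32),v[None].astype(np.float32),1)[0]
    lo=pr.min();mid=(lo+np.percentile(pr,90))/2;i=np.where(pr<mid)[0]
    E[0].append((u,v[i[0]]));E[1].append((u,v[i[-1]]))
L=[]
for e in E:
    P=ray("top",e,.031)[:,:2];vx,vy,x0,y0=cv2.fitLine(P.astype(np.float32),cv2.DIST_HUBER,0,.001,.001).ravel()
    if vy>0:vx,vy=-vx,-vy
    L.append((vx,vy,x0,y0));print("edge",vx,vy,x0,y0,"deg",np.degrees(np.arctan2(vy,vx)))
a,b=L;d=np.array(a[:2]);nrm=np.array([-d[1],d[0]])
print("width",(np.array(a[2:])-b[2:])@nrm,"mid",(np.array(a[2:])+b[2:])/2)
# base corners screws and lid
c=[(116/6+290-.4,58/6+155-.4),(718/6+289.6,153/6+154.6),(675/6+289.6,460/6+154.6),(66/6+289.6,362/6+154.6)]
print("screws",ray("top",c,.009)[:,:2],ray("top",c,.009)[:,:2].mean(0))
print("lid",ray("top",[(572/6+289.6,262/6+154.6)],.121))
gg=cv2.GaussianBlur(up("top",360,172,52,52),(0,0),3);h=cv2.HoughCircles(cv2.cvtColor(gg,6),3,1,50,param1=60,param2=15,minRadius=130,maxRadius=180)
if h is not None:
    x,y,r=h[0][0];print("hough",ray("top",topx([(x,y),(x+r,y)],360,172),.117))
E
```

```text
top 170 wing 0.612747998046875 0.356426220703125 [81.4404 14.3363] dir 1.6352769
top 190 wing 0.612918701171875 0.3565397705078125 [79.6158 12.8438] dir 1.8003769
top 210 wing 0.61270517578125 0.3568436279296875 [77.7971 11.1767] dir 2.3750274
scene 170 wing 0.61190625 0.3579486083984375 [79.8691 13.4613] dir 2.384054
scene 190 wing 0.611905078125 0.357733154296875 [79.3612 12.4887] dir 1.6036832
scene 210 wing 0.6118349609375 0.3575474853515625 [79.1061 12.1271] dir 1.6144117
edge -0.13286981 -0.9911335 0.5912938 -0.050831355 deg -97.63546
edge -0.13279478 -0.9911436 0.5741351 -0.03861601 deg -97.63112
width 0.018629601 mid [ 0.5827 -0.0447]
screws [[ 0.6699  0.0474]
 [ 0.6286 -0.2615]
 [ 0.4719 -0.24  ]
 [ 0.5133  0.0681]] [ 0.5709 -0.0965]
lid [[ 0.5593 -0.1681  0.121 ]]
hough [[ 0.5567 -0.168   0.117 ]
 [ 0.5582 -0.2289  0.117 ]]
```

{"op": "servo_tool", "data": {
  "targets": [
    [70.3, -63.3, 0, -158],
    [70.3, -63.3, 0, -158],
    [70.3, -63.3, 0, -158],
    [70.3, -63.3, 0, -158],
    [70.3, -63.3, 0, -158],
    [70.3, -63.3, 0, -158],
    [70.3, -63.3, 0, -158],
    [70.3, -63.3, 0, -158]
  ],
  "claw": 0
}}

```text
time: 1.1
tool_pos: [0.4269, -0.0476, 0.2192]
ee_rot: [3.142, 0.0, 1.916]
wrist_force: [-0.1, -1.1, 0.4]
width: 0.0941
finger_force: 0.0
```

```bash
cat >> h.py <<'E'
def go(x,y,z,yawdeg):
    from scipy.spatial.transform import Rotation as Ro
    o=get_obs();R=Ro.from_euler('xyz',o["ee_rot"]).as_matrix();yw=np.degrees(np.arctan2(R[1,0],R[0,0]))
    print("t",round(o["time"],2),"pos",o["tool_pos"].round(4),"yaw",round(yw,2),"F",o["wrist_force"].round(2),"T",o["wrist_torque"].round(3),"w",round(o["width"],4))
    print("shift cm",((np.array([x,y,z])-o["tool_pos"])@R*100).round(2),"turn",round(-((yawdeg-yw+180)%360-180),2))
E
python3 -c "
from h import *;go(.6123,.3573,.2,181.8)"
```

```text
t 1.1 pos [ 0.4269 -0.0476  0.2192] yaw 109.77 F [-0.14 -1.07  0.36] T [-0.055 -0.104  0.026] w 0.0941
shift cm [31.83 31.14  1.91] turn -72.03
```

{"op": "servo_tool", "data": {
  "targets": [
    [31.8, 31.1, 0, -72],
    [31.8, 31.1, 0, -72],
    [31.8, 31.1, 0, -72],
    [31.8, 31.1, 0, -72],
    [31.8, 31.1, 0, -72],
    [31.8, 31.1, 0, -72],
    [31.8, 31.1, 0, -72],
    [31.8, 31.1, 0, -72]
  ]
}}

```text
time: 2.1
tool_pos: [0.614, 0.3571, 0.2146]
ee_rot: [-3.14, -0.006, -3.113]
wrist_force: [-0.8, -0.6, -0.2]
width: 0.0939
finger_force: 0.0
```

{"op": "servo_tool", "data": {
  "targets": [
    [0, 0, 0, 0],
    [0, 0, 0, 0]
  ]
}}

```text
time: 2.35
tool_pos: [0.6141, 0.3522, 0.2205]
ee_rot: [-3.141, 0.001, -3.119]
wrist_force: [0.2, -0.0, 0.2]
width: 0.0943
finger_force: 0.0
```

```bash
python3 -c "
from h import *;go(.6123,.3573,.1,181.8)
cv2.imwrite('pics/s1.png',cv2.resize(snapshot('scene')[200:380,300:500],None,fx=3,fy=3))"
```

```text
t 2.35 pos [0.6141 0.3522 0.2205] yaw -178.69 F [ 0.21 -0.04  0.17] T [ 0.037 -0.106 -0.   ] w 0.0943
shift cm [ 0.18  0.51 12.05] turn -0.49
```

View pics/s1.png

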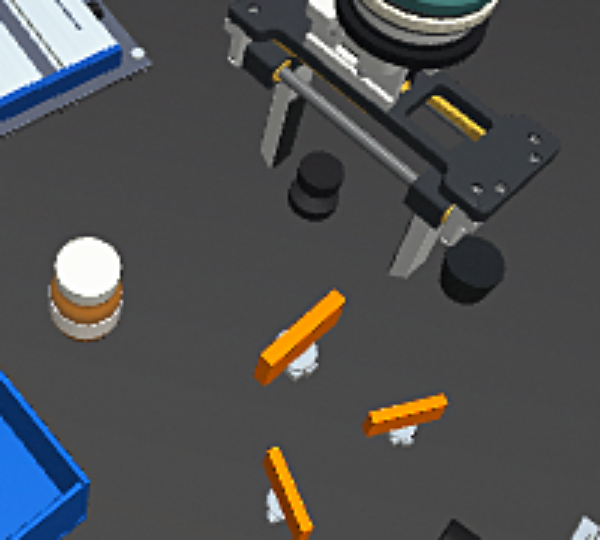

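The view shows the open gripper up behind the wanted anchor. The smaller anchor at (405,415) of the crop is close to the outer finger, so I'll half close the fingers before going down.

{"op": "servo_tool", "data": {
  "targets": [
    [0.2, 0.5, 4, -0.5],
    [0.2, 0.5, 8, -0.5],
    [0.2, 0.5, 12, -0.5],
    [0.2, 0.5, 12, -0.5],
    [0.2, 0.5, 12, -0.5],
    [0.2, 0.5, 12, -0.5]
  ],
  "claw": 125
}}

```text
time: 3.15
tool_pos: [0.6136, 0.3591, 0.1032]
ee_rot: [3.139, 0.005, -3.109]
wrist_force: [0.3, 0.1, 0.2]
width: 0.0478
finger_force: 0.0
```

```bash
python3 -c "
from h import *;go(.6123,.3573,.0415,181.8)"
```

```text
t 3.15 pos [0.6136 0.3591 0.1032] yaw -178.1 F [0.27 0.08 0.2 ] T [-0.021 -0.101  0.015] w 0.0478
shift cm [ 0.17 -0.19  6.17] turn 0.1
```

{"op": "servo_tool", "data": {
  "targets": [
    [0.1, -0.1, 2, 0],
    [0.1, -0.1, 4, 0],
    [0.1, -0.1, 5.2, 0],
    [0.1, -0.1, 6.0, 0],
    [0.1, -0.1, 6.0, 0],
    [0.1, -0.1, 6.0, 0],
    [0.1, -0.1, 6.0, 0]
  ]
}}

```text
time: 4.03
tool_pos: [0.6117, 0.3579, 0.0405]
ee_rot: [3.141, 0.002, -3.108]
wrist_force: [-0.2, -0.1, -0.2]
width: 0.0478
finger_force: 0.0
```

```bash
python3 -c "
from h import *;go(.6123,.3573,.0415,181.8)"
```

```text
t 4.03 pos [0.6117 0.3579 0.0405] yaw -178.08 F [-0.2  -0.11 -0.24] T [ 0.075 -0.094  0.029] w 0.0478
shift cm [-0.06 -0.06 -0.1 ] turn 0.12
```

Aligned well; grip now and then lift.

{"op": "servo_tool", "data": {
  "targets": [
    [0, 0, 0, 0],
    [0, 0, 0, 0],
    [0, 0, 0, 0],
    [0, 0, 0, 0],
    [0, 0, 0, 0],
    [0, 0, 0, 0]
  ],
  "claw": 255
}}

```text
time: 4.78
tool_pos: [0.6111, 0.3577, 0.0395]
ee_rot: [-3.142, 0.0, -3.108]
wrist_force: [-0.1, 0.2, -0.2]
width: 0.0117
finger_force: 30.0
```

{"op": "servo_tool", "data": {
  "targets": [
    [0, 0, -2, 0],
    [0, 0, -5, 0],
    [0, 0, -9, 0],
    [0, 0, -12, 0],
    [0, 0, -12, 0],
    [0, 0, -12, 0]
  ]
}}

```text
time: 5.52
tool_pos: [0.6106, 0.3574, 0.1583]
ee_rot: [-3.141, -0.002, -3.108]
wrist_force: [0.3, -0.4, -2.7]
width: 0.0118
finger_force: 30.0
```

```bash
python3 -c "
from h import *;go(.5856,-.0229,.16,172.4);print(get_obs()['finger_force'])"
```

```text
t 5.53 pos [0.6106 0.3574 0.1583] yaw -178.08 F [ 0.26 -0.4  -2.73] T [ 0.017 -0.161 -0.021] w 0.0118
shift cm [  3.77 -37.93  -0.13] turn 9.52
29.99668926000595
```

{"op": "servo_tool", "data": {
  "targets": [
    [0.6, -5.5, 0, 2],
    [1.2, -11, 0, 4],
    [1.8, -17, 0, 6],
    [2.4, -23, 0, 8],
    [3.0, -29, 0, 9.5],
    [3.5, -34, 0, 9.5],
    [3.8, -37, 0, 9.5],
    [3.8, -37.9, 0, 9.5]
  ]
}}

```text
time: 6.52
tool_pos: [0.5845, -0.0239, 0.1571]
ee_rot: [3.142, -0.004, 3.007]
wrist_force: [0.2, 0.1, -1.8]
width: 0.0116
finger_force: 30.0
```

{"op": "servo_tool", "data": {
  "targets": [
    [0, 0, 2, 0],
    [0, 0, 4, 0],
    [0, 0, 5, 0],
    [0, 0, 5, 0],
    [0, 0, 5, 0],
    [0, 0, 5, 0]
  ]
}}

```text
time: 7.28
tool_pos: [0.5865, -0.0223, 0.1106]
ee_rot: [-3.142, 0.002, 3.01]
wrist_force: [-0.2, -0.3, -1.5]
width: 0.0118
finger_force: 30.0
```

```bash
python3 -c "
from h import *;go(.5856,-.0229,.075,172.4)
t=snapshot('top');s=snapshot('scene')
cv2.imwrite('pics/t2f.png',t);cv2.imwrite('pics/s2f.png',s)
a=cv2.resize(t[150:250,280:430],(600,400),interpolation=2);cv2.imwrite('pics/t2.png',a)
cv2.imwrite('pics/s2.png',cv2.resize(s[120:255,220:370],(667,600),interpolation=2))"
```

```text
t 7.28 pos [ 0.5865 -0.0223  0.1106] yaw 172.44 F [-0.17 -0.33 -1.52] T [ 0.075 -0.105  0.017] w 0.0118
shift cm [ 0.09 -0.07  3.56] turn 0.04
```

View pics/s2.png

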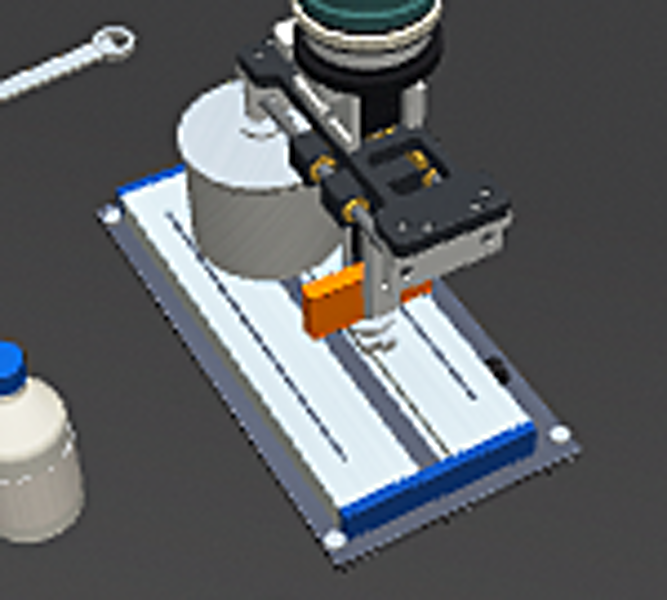

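View pics/t2.png

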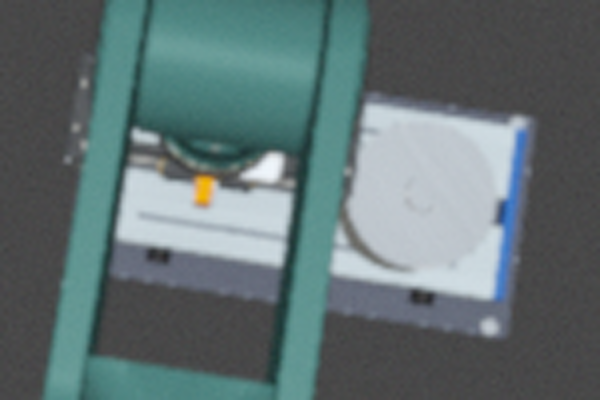

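In the scene crop, the anchor hangs upright above the slot at (370,345) with its wing across. The slot's mouth edges run to (415,465) and (447,455). In the top crop, the wing's near end shows at (203,205). I'll lower it close to the bed, then measure the slot and wing in both views.

{"op": "servo_tool", "data": {
  "targets": [
    [0, 0, 1.5, 0],
    [0, 0, 2.8, 0],
    [0, 0, 3.3, 0],
    [0, 0, 3.3, 0],
    [0, 0, 3.3, 0],
    [0, 0, 3.3, 0]
  ]
}}

```text
time: 8.12
tool_pos: [0.5863, -0.0225, 0.0771]
ee_rot: [-3.141, 0.001, 3.009]
wrist_force: [-1.0, 0.7, -1.1]
width: 0.0117
finger_force: 30.0
```

```bash
cat > m.py <<'E'
from h import *
import sys
np.set_printoptions(precision=4,suppress=True)
d=np.array([-.1328,-.9911]);n=np.array([.9911,-.1328]);mid=np.array([.5827,-.0447])
def slotprof(nm,img,ts,zz=.031,half=.028):
    g=cv2.cvtColor(img,6).astype(np.float32);s=np.arange(-half,half,.0005);acc=[]
    for t in ts:
        P=mid+d*t+s[:,None]*n;uv=proj(nm,np.c_[P,np.full(len(s),zz)]).astype(np.float32)
        acc.append(cv2.remap(g,uv[:,0][None],uv[:,1][None],1)[0])
    return s,np.mean(acc,0)
def wing(nm,img,box,z):
    x,y,w,h=box;k=8;c=cv2.resize(img[y:y+h,x:x+w],None,fx=k,fy=k,interpolation=2).astype(int)
    m=((c[...,2]>190)&(c[...,2]-c[...,0]>100)).astype(np.uint8);cs,_=cv2.findContours(m,0,1);q=max(cs,key=cv2.contourArea)[:,0]
    return ray(nm,(q+.5)/k-.5+[x,y],z)[:,:2]
E
python3 - <<'E'
from m import *
go(.5856,-.0229,.075,172.4)
for nm in("top","scene"):
    im=cv2.imread(f"pics/{nm}0.png")
    for a,b in((-.09,-.05),(-.05,-.01),(-.01,.03)):
        s,p=slotprof(nm,im,np.arange(a,b,.001));print(nm,a,[(round(x*1000),int(v)) for x,v in zip(s[::2],p[::2]) if abs(x)<.018])
z=get_obs()["tool_pos"][2]+.0185
for nm,box in(("top",(318,185,30,25)),("scene",(280,170,45,35))):
    im=snapshot(nm);cv2.imwrite(f"pics/{nm}3.png",im)
    P=wing(nm,im,box,z)-mid;print(nm,"along",np.percentile(P@d,[0,5,50,95,100])*1e3,"across",np.percentile(P@n,[0,2,5,95,100])*1e3)
E
```

```text
t 8.12 pos [ 0.5863 -0.0225  0.0771] yaw 172.42 F [-1.    0.74 -1.07] T [ 0.02  -0.155 -0.008] w 0.0117
shift cm [ 0.06 -0.05  0.21] turn 0.02
top -0.09 [(-18, 210), (-17, 210), (-16, 210), (-15, 209), (-14, 206), (-13, 201), (-12, 193), (-11, 183), (-10, 169), (-9, 153), (-8, 137), (-7, 125), (-6, 118), (-5, 114), (-4, 112), (-3, 112), (-2, 112), (-1, 112), (0, 113), (1, 113), (2, 113), (3, 113), (4, 114), (5, 117), (6, 122), (7, 132), (8, 144), (9, 157), (10, 170), (11, 182), (12, 191), (13, 199), (14, 204), (15, 207), (16, 209), (17, 210)]
top -0.05 [(-18, 208), (-17, 208), (-16, 207), (-15, 206), (-14, 204), (-13, 200), (-12, 192), (-11, 182), (-10, 169), (-9, 154), (-8, 139), (-7, 126), (-6, 118), (-5, 114), (-4, 112), (-3, 112), (-2, 111), (-1, 111), (0, 111), (1, 111), (2, 111), (3, 111), (4, 112), (5, 115), (6, 121), (7, 130), (8, 142), (9, 155), (10, 168), (11, 180), (12, 189), (13, 197), (14, 202), (15, 206), (16, 208), (17, 208)]
top -0.01 [(-18, 208), (-17, 208), (-16, 207), (-15, 207), (-14, 204), (-13, 200), (-12, 192), (-11, 182), (-10, 168), (-9, 152), (-8, 136), (-7,
[... 988 characters left out ...]
1), (11, 194), (12, 227), (13, 241), (14, 241), (15, 238), (16, 235), (17, 232)]
scene -0.01 [(-18, 231), (-17, 234), (-16, 237), (-15, 239), (-14, 233), (-13, 214), (-12, 180), (-11, 150), (-10, 145), (-9, 170), (-8, 208), (-7, 233), (-6, 236), (-5, 212), (-4, 173), (-3, 131), (-2, 104), (-1, 94), (0, 94), (1, 97), (2, 99), (3, 101), (4, 101), (5, 100), (6, 97), (7, 94), (8, 96), (9, 114), (10, 149), (11, 191), (12, 224), (13, 240), (14, 242), (15, 239), (16, 237), (17, 234)]
top along [-28.3645 -27.7301 -22.0434 -16.7324 -16.4694] across [-38.0239 -37.8751 -37.7585 -20.016  -19.7827]
scene along [-29.3159 -28.7923 -21.6053 -15.788  -15.514 ] across [ 2.1606  2.7238  3.7696 40.7776 41.1268]
```

Both views agree. In the scene view the slot centre is at −0.65 mm and the anchor axis at +1.3 mm. In the top view they are at about +0.3 and +2.0 mm. The anchor therefore sits 1.8 mm too far from the robot, so I'll shift it by +0.18 cm in tool x.

{"op": "servo_tool", "data": {
  "targets": [
    [0.18, 0, 0, 0],
    [0.18, 0, 0.2, 0],
    [0.18, 0, 0.4, 0],
    [0.18, 0, 0.4, 0],
    [0.18, 0, 0.4, 0]
  ]
}}

```text
time: 8.85
tool_pos: [0.5841, -0.0222, 0.0724]
ee_rot: [-3.142, -0.0, 3.009]
wrist_force: [0.1, -0.6, -2.1]
width: 0.0118
finger_force: 30.0
```

{"op": "servo_tool", "data": {
  "targets": [
    [0, 0, 0.1, 0],
    [0, 0, 0.2, 0],
    [0, 0, 0.3, 0],
    [0, 0, 0.4, 0],
    [0, 0, 0.4, 0]
  ]
}}

```text
time: 9.48
tool_pos: [0.5839, -0.0221, 0.0683]
ee_rot: [-3.142, -0.0, 3.009]
wrist_force: [0.0, -0.2, -1.4]
width: 0.0118
finger_force: 30.0
```

{"op": "servo_tool", "data": {
  "targets": [
    [0, 0, 0.1, 0],
    [0, 0, 0.2, 0],
    [0, 0, 0.3, 0],
    [0, 0, 0.4, 0],
    [0, 0, 0.4, 0]
  ]
}}

```text
time: 10.1
tool_pos: [0.584, -0.0222, 0.0643]
ee_rot: [-3.142, -0.0, 3.009]
wrist_force: [-0.3, 0.2, -2.4]
width: 0.0119
finger_force: 30.0
```

It's in the slot without force. Continuing down.

{"op": "servo_tool", "data": {
  "targets": [
    [0, 0, 0.2, 0],
    [0, 0, 0.4, 0],
    [0, 0, 0.6, 0],
    [0, 0, 0.8, 0],
    [0, 0, 0.8, 0],
    [0, 0, 0.8, 0]
  ]
}}

```text
time: 10.85
tool_pos: [0.5841, -0.0222, 0.0565]
ee_rot: [-3.141, 0.0, 3.009]
wrist_force: [-0.3, 0.0, -0.9]
width: 0.0119
finger_force: 30.0
```

{"op": "servo_tool", "data": {
  "targets": [
    [0, 0, 0.1, 0],
    [0, 0, 0.2, 0],
    [0, 0, 0.25, 0],
    [0, 0, 0.3, 0],
    [0, 0, 0.3, 0]
  ]
}}

```text
time: 11.48
tool_pos: [0.584, -0.0222, 0.0534]
ee_rot: [-3.141, -0.0, 3.009]
wrist_force: [-0.9, -0.1, -2.0]
width: 0.0116
finger_force: 30.0
```

{"op": "servo_tool", "data": {
  "targets": [
    [0, 0, 0, 8],
    [0, 0, 0, 16],
    [0, 0, 0, 24],
    [0, 0, 0, 32],
    [0, 0, 0, 40],
    [0, 0, 0, 40]
  ]
}}

```text
time: 12.22
tool_pos: [0.5841, -0.0222, 0.0535]
ee_rot: [-3.142, 0.0, 2.313]
wrist_force: [-0.4, -0.1, -1.7]
width: 0.0121
finger_force: 30.0
```

```bash
python3 -c "
from h import *;go(.584,-.0222,.0534,82.4)"
```

```text
t 12.22 pos [ 0.5841 -0.0222  0.0535] yaw 132.52 F [-0.42 -0.14 -1.71] T [ 0.046 -0.156  0.005] w 0.0121
shift cm [ 0.   -0.01  0.01] turn 50.12
```

The anchor's axis is about 1.2 mm off the TCP along the wing, so I'm compensating sideways as the turn goes on.

{"op": "servo_tool", "data": {
  "targets": [
    [-0.03, 0.025, 0, 8],
    [-0.04, 0.035, 0, 16],
    [-0.055, 0.045, 0, 25],
    [-0.065, 0.055, 0, 34],
    [-0.065, 0.055, 0, 34]
  ]
}}

```text
time: 12.85
tool_pos: [0.5849, -0.0223, 0.0535]
ee_rot: [-3.142, 0.0, 1.722]
wrist_force: [-0.7, 0.1, -2.0]
width: 0.0118
finger_force: 30.0
```

```bash
python3 -c "
from h import *;go(.5852,-.0224,.0534,82.4)"
```

```text
t 12.85 pos [ 0.5849 -0.0223  0.0535] yaw 98.64 F [-0.72  0.08 -2.05] T [-0.035 -0.111 -0.001] w 0.0118
shift cm [-0.02  0.03  0.01] turn 16.24
```

{"op": "servo_tool", "data": {
  "targets": [
    [0, 0.01, 0, 4],
    [0, 0.02, 0, 8],
    [-0.01, 0.03, 0, 11],
    [-0.01, 0.03, 0, 14],
    [-0.01, 0.03, 0, 16],
    [-0.01, 0.03, 0, 16]
  ]
}}

```text
time: 13.6
tool_pos: [0.5857, -0.0227, 0.0537]
ee_rot: [3.14, 0.001, 1.44]
wrist_force: [1.9, -0.8, -2.0]
width: 0.0116
finger_force: 30.0
```

```bash
python3 -c "
from h import *;go(.5852,-.0224,.0534,82.4)"
```

```text
t 13.6 pos [ 0.5857 -0.0227  0.0537] yaw 82.53 F [ 1.94 -0.81 -1.96] T [-0.245 -0.401  0.021] w 0.0116
shift cm [ 0.02 -0.05  0.03] turn 0.13
```

{"op": "servo_tool", "data": {
  "targets": [
    [0, 0.02, 0, 0],
    [0, 0.04, 0, 0],
    [0, 0.04, 0, 0]
  ]
}}

```text
time: 13.98
tool_pos: [0.5858, -0.0224, 0.0536]
ee_rot: [3.141, 0.0, 1.439]
wrist_force: [1.6, -0.3, -1.3]
width: 0.012
finger_force: 30.0
```

```bash
python3 -c "
from h import *;go(.5852,-.0224,.0534,82.4)
s=snapshot('scene');cv2.imwrite('pics/s4.png',cv2.resize(s[120:255,220:370],(667,600),interpolation=2))"
```

```text
t 13.97 pos [ 0.5858 -0.0224  0.0536] yaw 82.44 F [ 1.64 -0.29 -1.31] T [-0.269 -0.302 -0.018] w 0.012
shift cm [-0.01 -0.06  0.02] turn 0.04
```

View pics/s4.png

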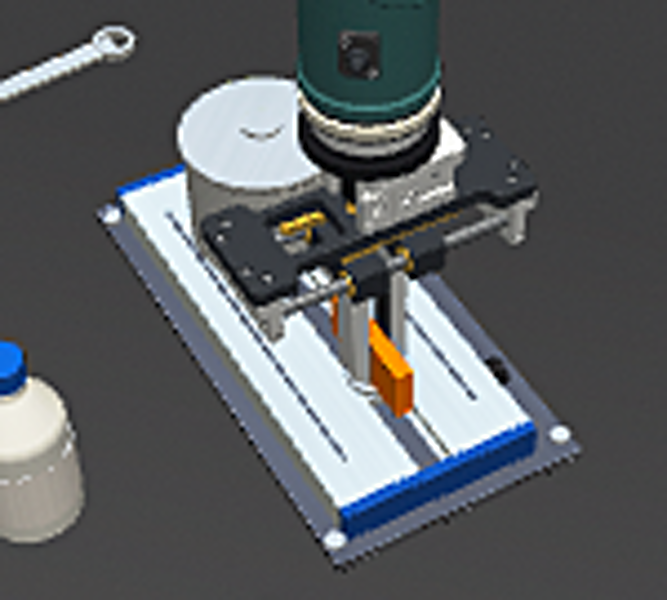

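The anchor is locked, with its wing along the slot, and only about 2 N of side force. Now I slide it towards the vessel (−tool x).

{"op": "servo_tool", "data": {
  "targets": [
    [-0.2, 0, 0, 0],
    [-0.5, 0, 0, 0],
    [-0.8, 0, 0, 0],
    [-1.2, 0, 0, 0],
    [-1.6, 0, 0, 0],
    [-2, 0, 0, 0],
    [-2, 0, 0, 0]
  ]
}}

```text
time: 14.9
tool_pos: [0.583, -0.0429, 0.0535]
ee_rot: [3.141, 0.001, 1.438]
wrist_force: [2.3, -0.8, -3.0]
width: 0.012
finger_force: 30.0
```

```bash
python3 -c "
from h import *;go(.5858,-.0224,.0534,82.4)"
```

```text
t 14.9 pos [ 0.583  -0.0429  0.0535] yaw 82.4 F [ 2.3  -0.79 -2.99] T [-0.161 -0.586  0.014] w 0.012
shift cm [2.07 0.   0.01] turn -0.0
```

{"op": "servo_tool", "data": {
  "targets": [
    [-0.3, 0.02, 0, 0],
    [-0.7, 0.03, 0, 0],
    [-1.1, 0.03, 0, 0],
    [-1.5, 0.03, 0, 0],
    [-1.9, 0.03, 0, 0],
    [-2.2, 0.03, 0, 0],
    [-2.5, 0.03, 0, 0],
    [-2.5, 0.03, 0, 0]
  ]
}}

```text
time: 15.9
tool_pos: [0.5798, -0.0676, 0.0534]
ee_rot: [-3.141, 0.001, 1.438]
wrist_force: [1.3, -0.3, -2.3]
width: 0.0115
finger_force: 30.0
```

```bash
python3 -c "
from h import *;go(.5858,-.0224,.0534,82.4)"
```

```text
t 15.9 pos [ 0.5798 -0.0676  0.0534] yaw 82.41 F [ 1.27 -0.32 -2.32] T [-0.203 -0.342  0.076] w 0.0115
shift cm [ 4.56  0.   -0.  ] turn 0.01
```

{"op": "servo_tool", "data": {
  "targets": [
    [-0.15, 0, 0, 0],
    [-0.3, 0, 0, 0],
    [-0.45, 0, 0, 0],
    [-0.6, 0, 0, 0],
    [-0.6, 0, 0, 0]
  ]
}}

```text
time: 16.52
tool_pos: [0.579, -0.0733, 0.0534]
ee_rot: [-3.141, 0.0, 1.438]
wrist_force: [0.7, -0.6, -1.4]
width: 0.012
finger_force: 30.0
```

{"op": "servo_tool", "data": {
  "targets": [
    [-0.05, 0, 0, 0],
    [-0.1, 0, 0, 0],
    [-0.15, 0, 0, 0],
    [-0.15, 0, 0, 0]
  ]
}}

```text
time: 17.02
tool_pos: [0.5789, -0.0745, 0.0534]
ee_rot: [-3.141, 0.0, 1.439]
wrist_force: [0.2, -0.5, -1.3]
width: 0.0116
finger_force: 30.0
```

{"op": "servo_tool", "data": {
  "targets": [
    [-0.05, 0, 0, 0],
    [-0.1, 0, 0, 0],
    [-0.1, 0, 0, 0]
  ]
}}

```text
time: 17.4
tool_pos: [0.5787, -0.0756, 0.0534]
ee_rot: [-3.141, 0.0, 1.439]
wrist_force: [0.4, -0.5, -1.7]
width: 0.012
finger_force: 30.0
```

{"op": "servo_tool", "data": {
  "targets": [
    [-0.05, 0, 0, 0],
    [-0.1, 0, 0, 0],
    [-0.1, 0, 0, 0]
  ]
}}

```text
time: 17.77
tool_pos: [0.5786, -0.0765, 0.0534]
ee_rot: [-3.141, 0.0, 1.439]
wrist_force: [-0.4, -0.2, -2.6]
width: 0.0119
finger_force: 30.0
```

{"op": "servo_tool", "data": {
  "targets": [
    [-0.05, 0, 0, 0],
    [-0.1, 0, 0, 0],
    [-0.1, 0, 0, 0]
  ]
}}

```text
time: 18.15
tool_pos: [0.5785, -0.0775, 0.0535]
ee_rot: [-3.142, 0.0, 1.438]
wrist_force: [-0.2, 0.2, -2.2]
width: 0.0117
finger_force: 30.0
```

{"op": "servo_tool", "data": {
  "targets": [
    [-0.05, 0, 0, 0],
    [-0.1, 0, 0, 0],
    [-0.1, 0, 0, 0]
  ]
}}

```text
time: 18.52
tool_pos: [0.5785, -0.0785, 0.0535]
ee_rot: [3.142, 0.0, 1.438]
wrist_force: [-0.1, -0.3, -2.0]
width: 0.0116
finger_force: 30.0
```

{"op": "servo_tool", "data": {
  "targets": [
    [-0.05, 0, 0, 0],
    [-0.1, 0, 0, 0],
    [-0.1, 0, 0, 0]
  ]
}}

```text
time: 18.9
tool_pos: [0.5783, -0.0793, 0.0535]
ee_rot: [3.142, -0.0, 1.439]
wrist_force: [-0.3, -0.1, -2.6]
width: 0.0116
finger_force: 30.0
```

{"op": "servo_tool", "data": {
  "targets": [
    [-0.03, 0, 0, 0],
    [-0.07, 0, 0, 0],
    [-0.07, 0, 0, 0]
  ]
}}

```text
time: 19.27
tool_pos: [0.5784, -0.0794, 0.0535]
ee_rot: [3.141, -0.001, 1.439]
wrist_force: [1.1, 3.5, -1.2]
width: 0.012
finger_force: 30.0
```

Contact: the motion stopped at 3.5 N, right where expected. Next I lower the last millimetre, release, and retreat straight up.

{"op": "servo_tool", "data": {
  "targets": [
    [0, 0, 0.04, 0],
    [0, 0, 0.08, 0],
    [0, 0, 0.08, 0]
  ]
}}

```text
time: 19.65
tool_pos: [0.5785, -0.0795, 0.0531]
ee_rot: [3.141, -0.001, 1.439]
wrist_force: [0.1, 6.0, 1.5]
width: 0.0119
finger_force: 30.0
```

{"op": "servo_tool", "data": {
  "targets": [
    [0, 0, 0, 0],
    [0, 0, 0, 0],
    [0, 0, 0, 0],
    [0, 0, 0, 0]
  ],
  "claw": 125
}}

```text
time: 20.15
tool_pos: [0.5782, -0.0805, 0.0527]
ee_rot: [3.142, 0.001, 1.438]
wrist_force: [0.0, 0.4, 0.2]
width: 0.047
finger_force: 0.0
```

{"op": "servo_tool", "data": {
  "targets": [
    [0, 0, -1, 0],
    [0, 0, -3, 0],
    [0, 0, -6, 0],
    [0, 0, -10, 0],
    [0, 0, -14, 0],
    [0, 0, -18, 0],
    [0, 0, -18, 0],
    [0, 0, -18, 0]
  ]
}}

```text
time: 21.15
tool_pos: [0.5779, -0.0801, 0.2321]
ee_rot: [-3.141, 0.0, 1.439]
wrist_force: [-0.2, -0.1, -0.3]
width: 0.048
finger_force: 0.0
```

{"op": "servo_tool", "data": {
  "targets": [
    [-3, 0, 0, 0],
    [-8, 0, 0, 0],
    [-13, 0, 0, 0],
    [-18, 0, 0, 0],
    [-22, 0, 0, 0],
    [-25, 0, 0, 0],
    [-25, 0, 0, 0]
  ]
}}

```text
time: 22.02
tool_pos: [0.5438, -0.3294, 0.2294]
ee_rot: [-3.137, -0.002, 1.435]
wrist_force: [-0.0, 0.4, -1.0]
width: 0.0477
finger_force: 0.0
```

Run:
```python
from m import *
z=.0710
s=snapshot('scene');t=snapshot('top')
cv2.imwrite('pics/s5.png',np.hstack([cv2.resize(s[120:255,220:320],(400,540),interpolation=2),cv2.resize(t[150:250,300:374],(400,540),interpolation=2)]))
for nm,im in(("scene",s),("top",t)):
    o=cv2.imread(f"pics/{nm}0.png")
    x,y,w,h=(240,130,90,80) if nm=="scene" else (320,170,60,50)
    P=wing(nm,im,(x,y,w,h),z)*1;r=cv2.minAreaRect((P*1e4).astype(np.float32));print(nm,np.array(r[0])/1e4,np.array(r[1])/10,r[2],"axis rel",(np.array(r[0])/1e4-mid)@d*1e3,(np.array(r[0])/1e4-mid)@n*1e3)
    bx=(258,133,42,25) if nm=="scene" else (368,182,30,34)
    a,b=[cv2.cvtColor(i,6)[bx[1]:bx[1]+bx[3],bx[0]:bx[0]+bx[2]].astype(np.float32) for i in(o,im)];print("vessel px shift",cv2.phaseCorrelate(a,b))
```

```text
scene [ 0.5775 -0.0808] [83.7194 12.8089] 82.05667877197266 axis rel 36.42882940429688 -0.330624311523438
vessel px shift ((0.4940796072122424, 0.4718167715441588), 1.0005653726789687)
top [ 0.5774 -0.0811] [80.5688 12.1171] 82.65869140625 axis rel 36.74815362426759 -0.4425212255859759
vessel px shift ((-0.019588364041489115, -0.0341292896482841), 1.0160545569879038)
```

View pics/s5.png

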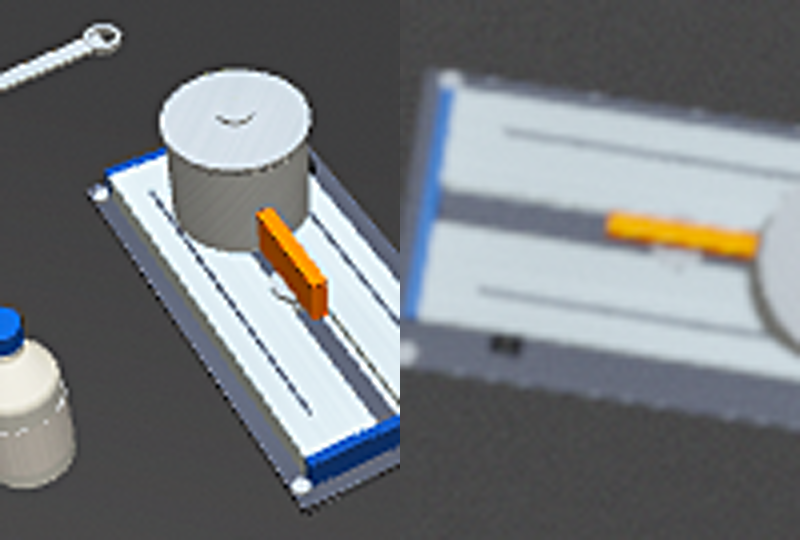

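The picture shows the anchor upright in the slot, with the wing along the slot to within about 0.3° and its end at the vessel wall (left crop (262,215), right crop (757,245)). The vessel has not shifted by more than the measuring noise.

```bash
python3 -c "
from bench import *;print(close_job())"
```

```text
the job is handed in; nothing more can be done
None
```

I handed the job in at about 22 s: the largest anchor is locked in the slot, its wing end is at the vessel wall, and it is released. The vessel shows no clear shift; no verdict was returned.

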